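Cheese curler: hold the set collar on the spindle flat

ROBOT

A 6-joint arm with a two-finger parallel gripper is mounted at the origin on the work surface. World frame = base frame: x ahead of the robot, y to its left, z up, the work surface at z = 0. Lengths are in m, angles in degrees, forces in N, time in s.
With the tool pointing down it reaches from about 0.4 to 0.825 m from the base axis. Payload 7 kg.
Tool frame: the origin (TCP) lies at the centre of the arm's flange, where the gripper is bolted on; the fingertips stand 178 mm ahead of it and the grasp point (between the pads) lies 159 mm ahead of it (tip_reach is the distance from the TCP to the fingertips, in m); z points along the fingers, y is the line along which they close (so a half turn about z gives the same grasp; the last joint's range is limited). The gripper opens to 88 mm and grips with 3 to 60 N. Pads are 19 mm wide; open, the fingers measure 130 mm over their backs; the gripper's body (78 mm by 193 mm) begins 47 mm behind the grasp point.
Start: joints at [83.6, 20.546, 0.682, 0, -70.136, -16.507], TCP at [0.263, 0.622, 0.405] pointing down, gripper open.
Joint ranges: [-176.03, 176.03], [-82.01, 121.73], [-58.28, 71.71], [-173.87, 95.51], [-174.79, -0.11], [-173.66, 173.66]. Speed limits (degrees/s): [136.94, 136.94, 172.46, 180, 180, 180].

INTERFACE

Orientations are given as [roll, pitch, yaw] about the fixed x, y, z axes, in that order (R = Rz(yaw) Ry(pitch) Rx(roll)).
In Python, from plant import * gives the robot as it stands.
- The arm moves only by the shell command python3 -m handwheel 'ROWS'. ROWS is JSON, a list of rows, each a list of 7 numbers: the opening, from -1 (shut) to 1 (fully open), then the shift along the tool's x, y, z as a fraction of full scale, then the turn, a rotation vector about the tool's x, y, z as a fraction of full scale. A call has 1 to 5 rows; each row shifts and turns the commanded pose from where the row before left it, along the tool's axes as they then stand; what a row does not reach is not made up. Full scale, the value 1, is 0.025 m for a shift and 6 degrees for a turn. A row lasts 1/8 s, in which the tool goes at most 62.5 mm and 10.7 degrees, less where a joint would pass 70% of its speed; a pose out of reach is approached as far as the arm can. A call with a number of a shift or a turn outside -1 to 1 is refused whole. A call with a gripper value outside its range is refused whole. The fingers move at their own pace and stop on an object; the grip force is fixed at half the most. Time passes only in rows, so rows that do not move let the fingers close. It gives the time, the measured TCP pose, the force, the opening and the grip force at its end, in the units of the state.
- get_obs(): the state, without advancing time (a new reading comes with each control period).
- snapshot(name): name is "scene" or "top" or "wrist"; returns a dict with "color" (480x640x3 uint8, red, green, blue), "fx", "fy", "cx", "cy" (pixels), "R" (3x3) and "t" (3): a world point X has camera coordinates R X + t; the wrist camera has in their place "tool_from_camera" (4x4, takes a point from camera to tool coordinates, whose origin is the TCP and whose axes are the flange's). Camera axes: x right, y down, z forward; pixel columns grow to the right and rows downward; lengths in m; the calibration is good to about 2 mm. A picture is of the moment at which its call begins: read the wrist's pose just before it. There is no depth.
- close_job(): hands the job in; it is judged then, once.
The state is a dict: "clock": time; "joint_pos": joint angles; "qvel": joint speeds; "tau": joint torques, N m; "tool_pos": TCP position; "orientation": TCP orientation; "force": force on the tool from outside, world axes, zero at the start; "moment": the same for the moment, N m; "opening": finger opening in m; "gripper_force": force on a finger pad.
Only numpy, scipy, OpenCV 4.12 (cv2) and the standard library are available. Lean on these libraries where they do the work, as an engineer would, in place of code of your own. Each camera call takes 0.05 s, during which the arm holds its last target. There are 200 camera calls.

TASK

Push the cheese-curler stand across the counter until its edge sits flush against the dark wooden stop strip, then turn its steel spindle with the fingers until the flat on the spindle faces straight away from the strip. Then raise the square collar up the spindle to the middle of the flat, with its screw head facing the same way as the flat, and finish while still holding it there, so that I can tighten the screw. Leave the other things on the counter where they are.

Things in the scene. Friction and masses are not known exactly. Their poses are not given: they have to be found in the camera images.
- stop: Dark wooden stop strip fixed to the counter, 280 mm long (its x) x 20 mm (its y) x 20 mm high. Origin: centre of its underside. Its face at y = +10 mm is the one the stand is pushed against; the stand starts some 60 to 120 mm away from that face on the strip's +y side, so the stand has to be pushed along the strip's -y.
- stand: Loose cheese-curler stand, 0.8 kg: wooden board 150 mm (its x) x 160 mm (its y) x 28 mm thick; on its middle a dark steel bush (40 mm diameter, top 48 mm above the counter) with the upright spindle. Origin: centre of the underside, on the spindle's axis. Its y = -80 mm face goes against the strip; push on its y = +80 mm face. Home: origin 90 mm from the strip's along the strip's +y.
- stand_back (a point): Middle of the board's y = -80 mm face, 10 mm above the counter. When home, the stand's axes are parallel to the strip's; anywhere along the strip with the board wholly beside it (origin within 65 mm of the strip's middle) will do.
- spindle (a joint): Turn of the steel spindle in the stand, rad, counter-clockwise seen from above positive; at 0 the flat faces the stand's +y, which is straight away from the strip once the stand is home. It starts at +0.5 to +1.4 and has to go to 0. It turns with slight friction (0.06 N m) and stays where it is left.
- flat_mid (a point): On the spindle's axis at half height of its flat, 95 mm above the counter; turns with the spindle, y axis out through the flat. Spindle: upright, 24 mm diameter, top 116 mm above the counter. From 74 to 116 mm it has one flat, 19 mm wide, 7 mm from the axis: pads closed squarely on flat and back stand 19 mm apart, up to 24 mm elsewhere. Round below 74 mm.
- collar: Loose square aluminium collar, 0.16 kg, 50 x 50 x 18 mm high, bore 29 mm, threaded on the spindle and resting on the bush, underside 48 mm above the counter. Origin: bore centre on the underside. A dark round screw head, 12 mm diameter, stands 9 mm out of its +y face; its x faces (50 mm apart) are free for gripping. At the start its y axis is within 0.45 rad of the stand's.
- collar_mid (a point): Bore centre of the collar at half its height (9 mm above its underside). It has to be level with flat_mid at the end, that is 38 mm higher than at the start.
- screw (a point): On the screw head: 30 mm along the collar's +y from the bore's axis, half way up the collar.
- tape_roll: Roll of wide tape standing flat, 100 mm diameter, 48 mm high, behind the strip; leave alone. Origin: centre of its underside.
- jam_jar: Jar with steel cap, 60 mm diameter, 85 mm high; leave alone. Origin: centre of its underside.
- marker: Marker pen lying flat, 115 mm long (its y), 16 mm thick; leave alone. Origin: centre of its underside.
- hex_key: L-shaped hex key lying flat, 90 mm long (its y), 8 mm thick; leave alone. Origin: under the middle of its long leg.
- gift_box: Closed black box 200 x 200 x 85 mm; leave alone. Origin: centre of its underside.
- pot: White bowl, 90 mm diameter, 50 mm high; leave alone. Origin: centre of its underside.
Things that resemble listed ones, but are neither listed nor needed, are in the scene too. Of the things shaped like the collar, the aluminium one is meant.

How it is judged:
By the outcome, as a careful person would: the job done as asked, in the order asked, and still so for the second after the job is handed in, while the arm keeps its last pose, push and grip.
It also fails if it takes over 58 s, if anything falls off the work surface, if the arm or the gripper's body presses on something with over 40 N, if the wrist force passes 120 N, or if a joint passes its speed limit or range.

## Working session

There is one attempt and no reset: what is moved stays moved. The work goes in short steps, Python scripts to look and compute and a shell command to move; the robot and the scene stay as the last step left them, time stands still between calls to the robot, and variables do not carry over. Pictures are saved under pics/ and viewed, at most 10 in all, crops included, and the job is handed in when it is done.

```bash
ls; mkdir -p pics; cat > h.py <<'E'
from plant import *
import numpy as np, cv2, json
from scipy.spatial.transform import Rotation as Ro
def save(n,f):
    s=snapshot(n); cv2.imwrite('pics/'+f,s['color'][:,:,::-1]); json.dump({k:np.asarray(v).tolist() for k,v in s.items() if k!='color'},open('pics/'+f+'.json','w')); return s
def ray(s,u,v,z):
    R=np.array(s['R']);t=np.array(s['t']);d=R.T@np.array([(u-s['cx'])/s['fx'],(v-s['cy'])/s['fy'],1]);c=-R.T@t
    return c+d*(z-c[2])/d[2]
E
python3 - <<'E'
from h import *
o=get_obs();print(o)
for n in('scene','top'): 
    s=save(n,n+'0.png'); print(n,s['fx'],-np.array(s['R']).T@s['t'])
E
```

```text
pics
{'clock': 0.0, 'joint_pos': array([ 8.36004931e+01,  2.05918237e+01,  6.35542888e-01, -2.10141911e-02,
       -7.01374770e+01, -1.65066823e+01]), 'qvel': array([-0.03882803,  0.04272004, -0.092034  , -0.05637614, -0.01262575,
       -0.01774658]), 'tau': array([-2.26786622e-03, -5.82717025e+01,  2.93043870e+01,  6.99736655e+00,
        6.81309117e-03, -1.51407144e-04]), 'tool_pos': array([0.26265104, 0.62159681, 0.4037287 ]), 'orientation': array([ 1.79904493e+02, -7.70118464e-03, -2.29133388e+01]), 'force': array([0.08863419, 0.63976487, 0.3720832 ]), 'moment': array([-0.05355869,  0.04266857,  0.05954682]), 'gripper_force': 0.0, 'opening': 0.08773512494794264}
scene 441.07271504354276 [ 1.07859644 -0.68047655  0.6618874 ]
top 445.07306233449265 [0.32018361 0.01639351 1.19473615]
```

View pics/top0.png

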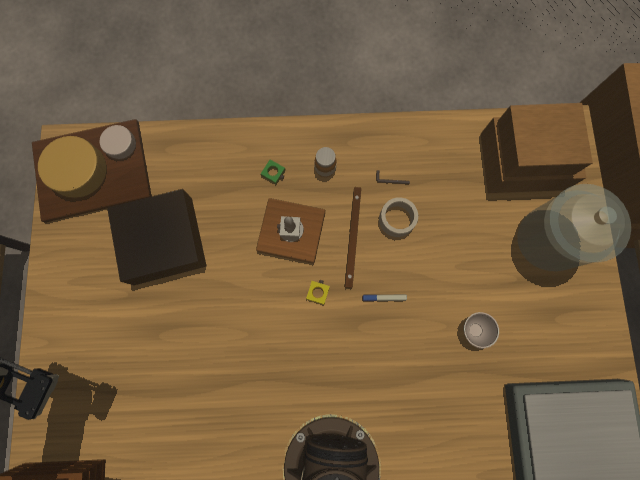

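View pics/scene0.png

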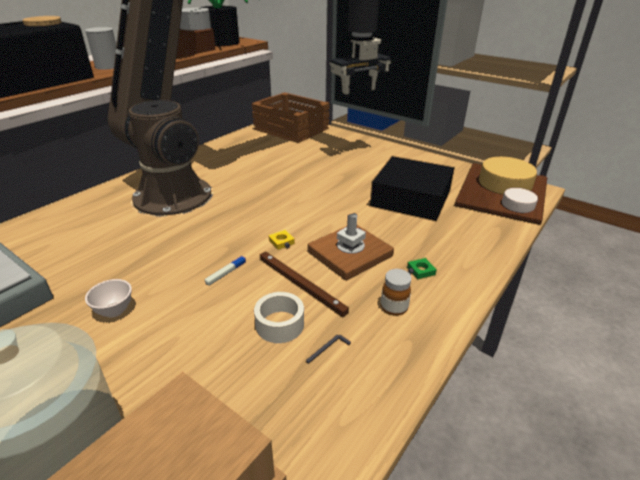

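The top view shows the stand at about (291,231), the strip from (357,188) to (348,288), the yellow decoy at (318,292), the green decoy at (273,172) and the jar at (325,160). The push goes to the right in the image (world -y). I'll enlarge it to read the corners.

```bash
python3 - <<'E'
from h import *
a=cv2.imread('pics/top0.png')[180:300,240:400]
cv2.imwrite('pics/top0c.png',cv2.resize(a,None,fx=5,fy=5,interpolation=cv2.INTER_CUBIC))
E
```

```text
(no output)
```

View pics/top0c.png

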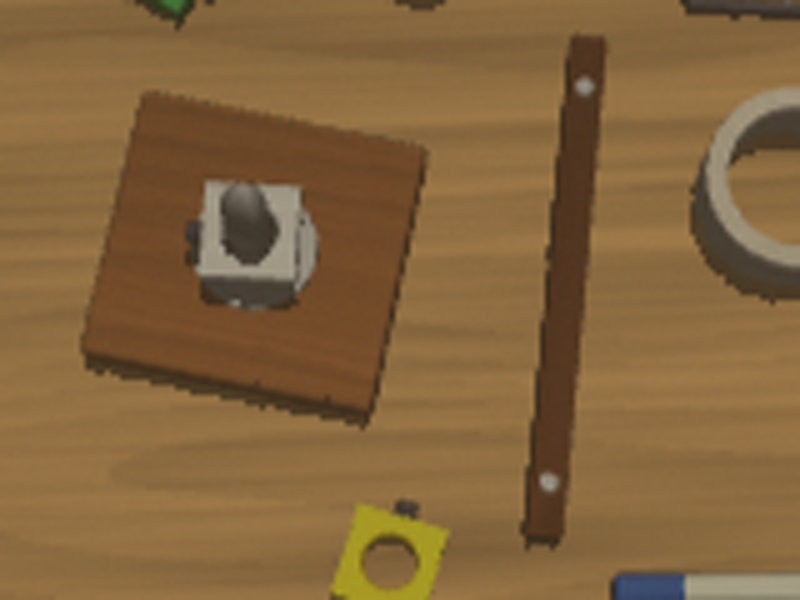

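```bash
cat >> h.py <<'E'
from types import SimpleNamespace
def cal(f): return json.load(open('pics/'+f+'.json'))
E
python3 - <<'E'
from h import *
s=cal('top0.png')
P=lambda l,z:np.array([ray(s,240+u/5,180+v/5,z) for u,v in l])
B=P([(148,93),(426,150),(370,412),(85,352)],.028)
S=P([(571,36),(606,37),(563,543),(527,540)],.02)
C=P([(205,181),(300,184),(297,280),(195,276)],.066)
for X in(B,S,C):
    print(X.round(4),X.mean(0),[np.linalg.norm(X[i]-X[i-1]) for i in range(4)],[np.degrees(np.arctan2(*(X[i]-X[i-1])[1::-1])) for i in range(4)])
print(P([(192,242)],.057))
g=lambda u,v,z:ray(s,u,v,z)
print('jar',g(325,156,.085),'green',g(273,171,.018),'yel',g(318,292,.018),'boxcorner',g(204,268,.085),g(182,192,.085))
E
```

```text
[[ 0.6882  0.1369  0.028 ]
 [ 0.6497 -0.0134  0.028 ]
 [ 0.507   0.0226  0.028 ]
 [ 0.5456  0.1731  0.028 ]] [0.59765525 0.07978881 0.028     ] [np.float64(0.14710535948525008), np.float64(0.15521430020535562), np.float64(0.14717727806508768), np.float64(0.15541025169418898)] [np.float64(-14.227946666708316), np.float64(-104.3494921365546), np.float64(165.84827132986712), np.float64(75.62419451356422)]
[[ 0.7141 -0.0967  0.02  ]
 [ 0.7127 -0.116   0.02  ]
 [ 0.4343 -0.0764  0.02  ]
 [ 0.4366 -0.0575  0.02  ]] [ 0.57443189 -0.08667893  0.02      ] [np.float64(0.2802139434151756), np.float64(0.01937626590826815), np.float64(0.2812625622529097), np.float64(0.019043748257289553)] [np.float64(-8.032585660861868), np.float64(-94.04715004717764), np.float64(171.90874680508074), np.float64(82.86473322378104)]
[[0.6269 0.104  0.066 ]
 [0.6232 0.0543 0.066 ]
 [0.5718 0.0576 0.066 ]
 [0.5761 0.1104 0.066 ]] [0.59951811 0.08158866 0.066     ] [np.float64(0.05120302337466042), np.float64(0.04983592236455126), np.float64(0.05154368140287998), np.float64(0.05304469794672187)] [np.float64(-7.161359597175943), np.float64(-94.21192156814574), np.float64(176.42458319730093), np.float64(85.3502878959094)]
[[0.59650946 0.11233586 0.057     ]]
jar [ 0.78213669 -0.01795461  0.085     ] green [0.77135283 0.12703145 0.018     ] yel [0.42928854 0.01511382 0.018     ] boxcorner [0.49506834 0.2990444  0.085     ] [0.69746315 0.35869508 0.085     ]
```

Here is what I get in world axes:
- **Strip:** centre (.5744,-.0867), yaw -8.05°. It measures 280 by 19 mm, as it should.
- **Stand:** centre (.598,.080), yaw -14.2°, 168 mm from the strip along its y, so about 78 mm to push.
- **Collar:** yaw about -5°, with the screw toward +y.

I'll push with the open fingers spanning the strip's x, which needs tool yaw -98°. I start by moving over the far side of the stand.

```bash
H="python3 -m handwheel"
$H '[[1,0.974,0.493,0,0,0,0],[1,0.974,0.493,0,0,0,0],[1,0.974,0.493,0,0,0,0],[1,0.974,0.493,0,0,0,0],[1,0.974,0.493,0,0,0,0]]'
$H '[[1,0.974,0.493,0,0,0,0],[1,0.974,0.493,0,0,0,0],[1,0.974,0.493,0,0,0,0],[1,0.974,0.493,0,0,0,0],[1,0.974,0.493,0,0,0,0]]'
$H '[[1,0.974,0.493,0,0,0,0],[1,0.974,0.493,0,0,0,0],[1,0.974,0.493,0,0,0,0],[1,0.974,0.493,0,0,0,0],[1,0.974,0.493,0,0,0,0]]'
$H '[[1,0.974,0.493,0,0,0,0],[1,0.974,0.493,0,0,0,0],[1,0.974,0.493,0,0,0,0],[1,0.974,0.493,0,0,0,0],[1,0.974,0.493,0,0,0,0]]'
$H '[[1,0,0,0,0,0,0.963],[1,0,0,0,0,0,0.963],[1,0,0,0,0,0,0.963],[1,0,0,0,0,0,0.963],[1,0,0,0,0,0,0.963]]'
$H '[[1,0,0,0,0,0,0.963],[1,0,0,0,0,0,0.963],[1,0,0,0,0,0,0.963],[1,0,0,0,0,0,0.963],[1,0,0,0,0,0,0.963]]'
$H '[[1,0,0,0,0,0,0.963],[1,0,0,0,0,0,0.963],[1,0,0,0,0,0,0.963],[1,0,0,0,0,0,0]]'
python3 - <<'E'
from h import *
o=get_obs();print(o['clock'],o['tool_pos'],o['orientation'],o['joint_pos'])
s=save('wrist','w0.png');print(s['tool_from_camera'])
E
```

```text
clock: 0.72
tool_pos: [0.3523, 0.5157, 0.405]
orientation: [-180.0, 0.0, -22.9]
force: [1.0, -0.4, -0.5]
opening: 0.0881
gripper_force: 0.0
clock: 1.35
tool_pos: [0.4402, 0.4114, 0.4049]
orientation: [-180.0, -0.0, -22.9]
force: [0.2, -0.0, 0.8]
opening: 0.0877
gripper_force: 0.0
clock: 1.98
tool_pos: [0.528, 0.3072, 0.4049]
orientation: [-180.0, -0.0, -22.9]
force: [0.2, -0.1, 0.1]
opening: 0.0876
gripper_force: 0.0
clock: 2.6
tool_pos: [0.616, 0.2029, 0.4049]
orientation: [-180.0, -0.0, -23.0]
force: [-0.0, 0.7, 0.7]
opening: 0.0878
gripper_force: 0.0
clock: 3.22
tool_pos: [0.6154, 0.2037, 0.4048]
orientation: [-180.0, 0.0, -52.0]
force: [0.3, 0.1, 0.2]
opening: 0.0876
gripper_force: 0.0
clock: 3.85
tool_pos: [0.6154, 0.2037, 0.4048]
orientation: [-180.0, 0.0, -80.9]
force: [-1.0, -0.4, 0.2]
opening: 0.0878
gripper_force: 0.0
clock: 4.35
tool_pos: [0.6154, 0.2039, 0.4048]
orientation: [-180.0, 0.0, -98.0]
force: [-0.5, -0.2, 0.4]
opening: 0.0875
gripper_force: 0.0
4.35 [0.61543091 0.20388421 0.40483367] [-1.79992296e+02  7.77932523e-03 -9.80260643e+01] [ 3.55371515e+01  1.80506644e+01 -2.93290082e+00 -3.50961597e-04
 -6.90054911e+01 -4.35630905e+01]
[[-1.17734341e-03 -9.60366020e-01 -2.78739522e-01  7.51814914e-02]
 [ 9.99998900e-01 -1.38224779e-03  5.38573415e-04 -1.42859169e-03]
 [-9.02514696e-04 -2.78738581e-01  9.60366591e-01  1.90379122e-02]
 [ 0.00000000e+00  0.00000000e+00  0.00000000e+00  1.00000000e+00]]
```

```bash
H="python3 -m handwheel"
$H '[[1,0,0,0.965,0,0,0],[1,0,0,0.965,0,0,0],[1,0,0,0.965,0,0,0],[1,0,0,0.965,0,0,0],[1,0,0,0.965,0,0,0]]' |head -2
$H '[[1,0,0,0.965,0,0,0],[1,0,0,0.965,0,0,0],[1,0,0,0.965,0,0,0],[1,0,0,0.965,0,0,0],[1,0,0,0,0,0,0]]'
$H '[[1,0.8,0,0,0,0,0],[1,0.3,0,0,0,0,0],[1,0.3,0,0,0,0,0],[1,0.3,0,0,0,0,0],[1,0.3,0,0,0,0,0]]'
$H '[[1,0.3,0,0,0,0,0],[1,0.3,0,0,0,0,0],[1,0.3,0,0,0,0,0],[1,0.3,0,0,0,0,0],[1,0.3,0,0,0,0,0]]'
python3 - <<'E'
from h import *
s=save('top','top1.png')
a=cv2.imread('pics/top1.png')[180:300,240:400]
cv2.imwrite('pics/top1c.png',cv2.resize(a,None,fx=5,fy=5,interpolation=cv2.INTER_CUBIC))
E
```

```text
clock: 5.03
tool_pos: [0.6154, 0.2046, 0.2834]
clock: 5.65
tool_pos: [0.6148, 0.2043, 0.1857]
orientation: [179.8, -0.1, -97.9]
force: [-0.1, 0.3, -0.3]
opening: 0.0877
gripper_force: 0.0
clock: 6.28
tool_pos: [0.6085, 0.1558, 0.1886]
orientation: [-179.9, 0.1, -98.0]
force: [-2.0, 5.8, -0.0]
opening: 0.0875
gripper_force: 2.6
clock: 6.9
tool_pos: [0.6037, 0.1188, 0.1886]
orientation: [-179.9, 0.1, -98.0]
force: [1.1, 4.6, -0.7]
opening: 0.0874
gripper_force: 2.6
```

View pics/top1c.png

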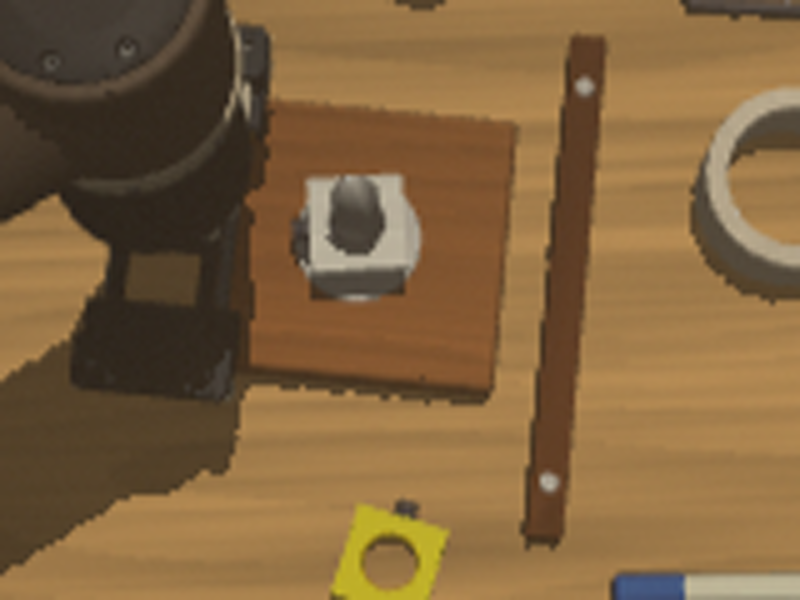

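The stand is now square to the strip, with its edge near (506,250) in the crop against the strip's at 556. That leaves a gap of about 26 mm.

```bash
H="python3 -m handwheel"
$H '[[1,0.3,0,0,0,0,0],[1,0.3,0,0,0,0,0],[1,0.2,0,0,0,0,0],[1,0.1,0,0,0,0,0],[1,0.1,0,0,0,0,0]]'
$H '[[1,0.1,0,0,0,0,0],[1,0.08,0,0,0,0,0]]'
$H '[[1,0.06,0,0,0,0,0],[1,0.04,0,0,0,0,0]]'
```

```text
clock: 7.58
tool_pos: [0.6006, 0.0945, 0.1887]
orientation: [-179.8, 0.1, -98.0]
force: [1.9, 14.4, -0.6]
opening: 0.0875
gripper_force: 6.7
clock: 7.82
tool_pos: [0.6006, 0.0931, 0.189]
orientation: [-179.6, 0.5, -98.1]
force: [-2.4, 31.4, -1.8]
opening: 0.088
gripper_force: 15.7
clock: 8.07
tool_pos: [0.6004, 0.0926, 0.189]
orientation: [-179.6, 0.6, -98.1]
force: [-3.4, 40.3, -1.7]
opening: 0.0874
gripper_force: 19.5
```

Flush: 40 N spread evenly on both fingers, and the strip-frame y of 181 mm is what I expected. Next I retreat, rise and look at the spindle from close by.

```bash
H="python3 -m handwheel"
$H '[[1,-0.3,0,0,0,0,0],[1,-0.9,0,0,0,0,0],[1,0,0,-0.98,0,0,0],[1,0,0,-0.98,0,0,0],[1,0,0,-0.98,0,0,0]]'
$H '[[1,0,0,-0.98,0,0,0],[1,0,0,-0.98,0,0,0],[1,0,0,-0.98,0,0,0],[1,0.8,0,0,0,0,0],[1,0.8,0,0,0,0,0]]'
$H '[[1,0.8,0,0,0,0,0],[1,0.8,0,0,0,0,0],[1,0.8,0,0,0,0,0],[1,0,0,0,0,0,0]]'
python3 - <<'E'
from h import *
o=get_obs();print(o['clock'],o['tool_pos'],o['orientation'])
s=save('wrist','w1.png')
T=np.eye(4);T[:3,:3]=Ro.from_euler('xyz',o['orientation'],degrees=True).as_matrix();T[:3,3]=o['tool_pos']
M=np.linalg.inv(T@np.array(s['tool_from_camera']))
c=cal('w1.png');c['R']=M[:3,:3].tolist();c['t']=M[:3,3].tolist();json.dump(c,open('pics/w1.png.json','w'))
save('top','top2.png')
a=cv2.imread('pics/top2.png')[180:300,240:400]
cv2.imwrite('pics/top2c.png',cv2.resize(a,None,fx=5,fy=5,interpolation=cv2.INTER_CUBIC))
E
```

```text
clock: 8.7
tool_pos: [0.6029, 0.1167, 0.2619]
orientation: [180.0, -0.1, -98.0]
force: [0.7, -0.7, 0.1]
opening: 0.0875
gripper_force: 0.0
clock: 9.32
tool_pos: [0.5968, 0.076, 0.3341]
orientation: [180.0, -0.0, -98.0]
force: [0.3, -0.4, -0.6]
opening: 0.0876
gripper_force: 0.0
clock: 9.82
tool_pos: [0.5887, 0.0157, 0.3345]
orientation: [180.0, -0.0, -98.1]
force: [-0.0, 0.0, 0.3]
opening: 0.0878
gripper_force: 0.0
9.825 [0.58866253 0.01568429 0.33446739] [ 1.79985621e+02 -1.01913373e-02 -9.81306161e+01]
```

View pics/w1.png

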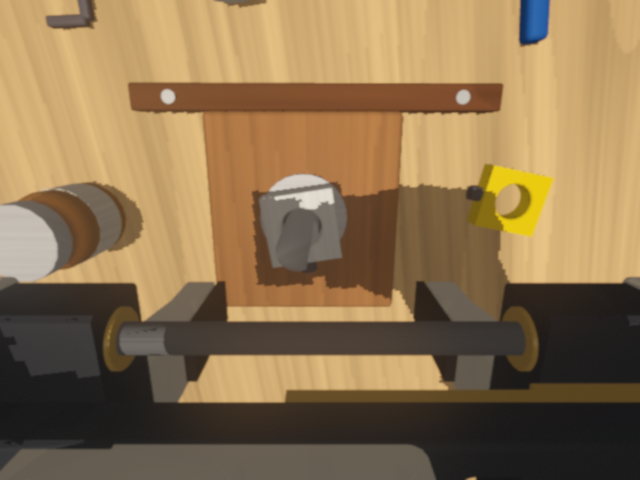

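The wrist view shows the board flush on the strip along its whole edge. The collar is near (300,225) with its screw at (309,268), turned a few degrees. The spindle is too dark to read, so I'll crop and brighten it.

```bash
python3 - <<'E'
from h import *
a=cv2.imread('pics/w1.png')[165:285,240:360]
a=cv2.resize(a,None,fx=5,fy=5,interpolation=cv2.INTER_CUBIC)
a=(255*(a/255.)**.5).astype('uint8')
cv2.imwrite('pics/w1c.png',a)
E
```

```text
(no output)
```

View pics/w1c.png

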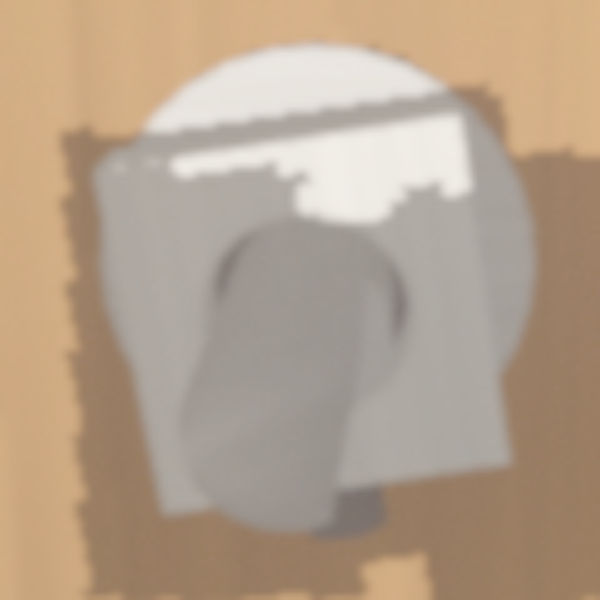

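```bash
cat >> h.py <<'E'
SC=np.array([.5744,-.0867]);ex=np.array([.990,-.140]);ey=np.array([.140,.990])
def toS(p): d=np.asarray(p)[:2]-SC; return np.array([d@ex,d@ey])
def proj(c,p):
    q=np.array(c['R'])@p+np.array(c['t']); return np.array([c['fx']*q[0]/q[2]+c['cx'],c['fy']*q[1]/q[2]+c['cy']])
E
python3 - <<'E'
from h import *
c=cal('w1.png');print(c['fx'])
for u,v,z in [(228,305,.028),(393,305,.028),(206,125,.028),(401,125,.028),(131,83,.02),(502,84,.02),(501,110,.02),(131,110,.02)]: print(u,v,z,toS(ray(c,u,v,z)).round(4))
co=[(92,165),(465,110),(510,465),(162,513)]
K=[ray(c,240+u/5,165+v/5,.066) for u,v in co];print([toS(k).round(4) for k in K])
d=toS(K[1])-toS(K[0]);d2=toS(K[2])-toS(K[3]);print('collar edges deg',np.degrees(np.arctan2(d[1],d[0])),np.degrees(np.arctan2(d2[1],d2[0])),'center',np.mean([toS(k) for k in K],0), 'screw',toS(ray(c,309,268,.057)))
print('chord',toS(ray(c,240+355/5,165+400/5,.116)),toS(ray(c,240+330/5,165+525/5,.116)))
a=cv2.imread('pics/w1.png')[200:280,265:325]
g=cv2.cvtColor(a,cv2.COLOR_BGR2GRAY).astype(float)
g=np.clip((g-40)/(130-40),0,1);print(np.percentile(cv2.cvtColor(a,cv2.COLOR_BGR2GRAY),[2,25,50,75,98]))
g=cv2.createCLAHE(4,(4,3)).apply((g*255).astype('uint8'))
cv2.imwrite('pics/w1d.png',cv2.resize(g,None,fx=7.5,fy=7.5,interpolation=cv2.INTER_CUBIC))
E
```

```text
369.4342880225347
228 305 0.028 [0.0799 0.1695]
393 305 0.028 [-0.061  0.17 ]
206 125 0.028 [0.0856 0.0227]
401 125 0.028 [-0.0593  0.0231]
131 83 0.02 [ 0.1409 -0.0073]
502 84 0.02 [-0.1342 -0.0059]
501 110 0.02 [-0.1359  0.0123]
131 110 0.02 [0.1437 0.0116]
[array([0.043, 0.071]), array([-0.0077,  0.0636]), array([-0.0145,  0.1143]), array([0.0355, 0.1214])]
collar edges deg -171.75885334315856 -171.86088414446593 center [0.01407946 0.09259741] screw [0.00944451 0.12521326]
chord [0.00625782 0.08923959] [0.00928091 0.10428365]
[ 62.    88.    94.   113.   216.02]
```

View pics/w1d.png

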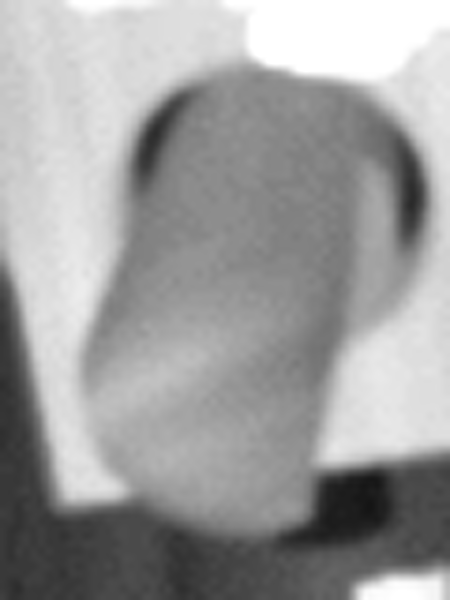

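The spindle leans down-left in perspective. Its flat edge runs from about (352,240) to (315,500), facing right and slightly down. Toward the robot that is φ ≈ +77°, and the chord sits 6.5 mm from the axis, as it should. The stand's axis is at about (.5996,.0022). I'll grip flat and back at yaw -111.

```bash
H="python3 -m handwheel"
$H '[[1,0,0,0,0,0,0.72],[1,0,0,0,0,0,0.72],[1,0,0,0,0,0,0.72],[1,0.35,-0.6,0,0,0,0],[1,0,0,0.8,0,0,0]]'
$H '[[1,0,0,0.8,0,0,0],[1,0,0,0.8,0,0,0],[1,0,0,0.8,0,0,0],[1,0,0,0,0,0,0]]'
$H '[[-0.3,0,0,0,0,0,0],[-0.3,0,0,0,0,0,0],[-1,0,0,0,0,0,0],[-1,0,0,0,0,0,0],[-1,0,0,0,0,0,0]]'
$H '[[-1,0,0,0,0,0,0],[-1,0,0,0,0,0,0]]'
```

```text
clock: 10.55
tool_pos: [0.6015, 0.0035, 0.3157]
orientation: [-179.8, 0.1, -110.9]
force: [0.5, 0.5, -0.7]
opening: 0.0878
gripper_force: 0.0
clock: 11.05
tool_pos: [0.5998, 0.0035, 0.2529]
orientation: [179.9, -0.1, -110.9]
force: [0.1, -0.1, 0.5]
opening: 0.0876
gripper_force: 0.0
clock: 11.68
tool_pos: [0.5998, 0.004, 0.2547]
orientation: [-180.0, 0.0, -111.0]
force: [0.8, 0.1, -1.6]
opening: 0.0427
gripper_force: 0.0
clock: 11.92
tool_pos: [0.6002, 0.0039, 0.2547]
orientation: [-179.9, 0.0, -111.0]
force: [4.2, -1.2, -3.0]
opening: 0.0235
gripper_force: 2.0
```

```bash
H="python3 -m handwheel"
$H '[[-1,0,0,0,0,0,0],[-1,0,0,0,0,0,0],[-1,0,0,0,0,0,0]]'
python3 -c "
from h import *
print(get_obs()['moment'])"
```

```text
clock: 12.3
tool_pos: [0.6004, 0.004, 0.2547]
orientation: [-179.9, 0.0, -111.0]
force: [5.4, -1.0, -2.7]
opening: 0.0186
gripper_force: 30.0
[-0.36033355 -1.91519304 -0.02992103]
```

The opening is 18.6 mm, so the pads sit squarely on the flat. Now I turn by -77° with a slight push toward the strip, watching the force.

```bash
H="python3 -m handwheel"
$H '[[-1,0.04,0,0,0,0,0],[-1,0,0,0,0,0,0.988],[-1,0,0,0,0,0,0.988],[-1,0,0,0,0,0,0.988],[-1,0,0,0,0,0,0.988]]'
$H '[[-1,0,0,0,0,0,0.988],[-1,0,0,0,0,0,0.988],[-1,0,0,0,0,0,0.988],[-1,0,0,0,0,0,0.988]]'
```

```text
clock: 12.92
tool_pos: [0.5998, 0.0028, 0.2547]
orientation: [-180.0, 0.0, -134.9]
force: [4.0, -3.0, -1.5]
opening: 0.0185
gripper_force: 30.0
clock: 13.42
tool_pos: [0.5994, 0.0023, 0.2547]
orientation: [-180.0, -0.1, -158.6]
force: [2.8, -6.1, 0.3]
opening: 0.0185
gripper_force: 30.0
```

```bash
H="python3 -m handwheel"
$H '[[-1,0,0,0,0,0,0.988],[-1,0,0,0,0,0,0.988],[-1,0,0,0,0,0,0.988],[-1,0,0,0,0,0,0.988],[-1,0,0,0,0,0,0.988]]'
$H '[[-1,0,-0.04,0,0,0,0],[-1,0,-0.04,0,0,0,0]]'
$H '[[-1,0,-0.04,0,0,0,0],[-1,0,-0.04,0,0,0,0]]'
```

```text
clock: 14.05
tool_pos: [0.5986, 0.0019, 0.2547]
orientation: [-179.9, -0.1, 171.7]
force: [-0.9, -7.0, 3.2]
opening: 0.0191
gripper_force: 30.0
clock: 14.3
tool_pos: [0.5985, 0.0012, 0.2547]
orientation: [180.0, -0.1, 172.0]
force: [-4.4, 5.2, 5.8]
opening: 0.0188
gripper_force: 30.0
clock: 14.55
tool_pos: [0.5986, 0.0004, 0.2547]
orientation: [179.9, -0.0, 172.1]
force: [-3.3, 9.2, 3.0]
opening: 0.0188
gripper_force: 30.0
```

```bash
H="python3 -m handwheel"
$H '[[-1,0,-0.04,0,0,0,0],[-1,0,-0.02,0,0,0,0]]'
$H '[[-1,0,-0.04,0,0,0,0],[-1,0,0,0,0,0,0]]'
```

```text
clock: 14.8
tool_pos: [0.5986, -0.0001, 0.2547]
orientation: [179.8, 0.0, 172.1]
force: [-4.3, 14.7, 6.3]
opening: 0.0191
gripper_force: 30.0
clock: 15.05
tool_pos: [0.5985, -0.0004, 0.2549]
orientation: [179.7, 0.1, 172.1]
force: [-5.2, 17.0, 6.8]
opening: 0.0187
gripper_force: 30.0
```

```bash
H="python3 -m handwheel"
$H '[[-1,0,0.06,0,0,0,0],[-1,0,0,0,0,0,0],[0,0,0,0,0,0,0],[0,0,0,0,0,0,0]]'
$H '[[1,0,0,0,0,0,0],[1,0,0,-0.8,0,0,0],[1,0,0,-0.8,0,0,0],[1,0,0,-0.8,0,0,0],[1,0,0,-0.8,0,0,0]]'
$H '[[1,0,0,0,0,0,-1],[1,0,0,0,0,0,-1],[1,0,0,0,0,0,-1],[1,0,0,0,0,0,-1],[1,0,0,0,0,0,-1]]' |head -3
$H '[[1,0,0,0,0,0,-1],[1,0,0,0,0,0,-1],[1,0,0,0,0,0,-1],[1,0,0,0,0,0,-1],[1,0,0,0,0,0,-1]]' |head -3
$H '[[1,0,0,0,0,0,-1],[1,0,0,0,0,0,-1],[1,0,0,0,0,0,-1],[1,0,0,0,0,0,-1],[1,0,0,0,0,0,-1]]' |head -3
$H '[[1,-0.5,0,0,0,0,0],[1,0,0,0,0,0,0]]' |head -3
cat >> h.py <<'E'
def wsave(f):
    o=get_obs();s=save('wrist',f)
    T=np.eye(4);T[:3,:3]=Ro.from_euler('xyz',o['orientation'],degrees=True).as_matrix();T[:3,3]=o['tool_pos']
    M=np.linalg.inv(T@np.array(s['tool_from_camera']))
    c=cal(f);c['R']=M[:3,:3].tolist();c['t']=M[:3,3].tolist();json.dump(c,open('pics/'+f+'.json','w'));print(o['clock'],o['tool_pos'],o['orientation'],o['joint_pos'][5])
E
python3 - <<'E'
from h import *
wsave('w2.png')
a=cv2.imread('pics/w2.png')[80:280,190:420]
a=cv2.resize(a,None,fx=3,fy=3,interpolation=cv2.INTER_CUBIC)
cv2.imwrite('pics/w2c.png',(255*(a/255.)**.5).astype('uint8'))
E
```

```text
clock: 15.55
tool_pos: [0.5986, -0.0018, 0.2543]
orientation: [-180.0, -0.0, 172.0]
force: [-0.0, -0.4, -0.1]
opening: 0.0334
gripper_force: 0.0
clock: 16.18
tool_pos: [0.5986, -0.0023, 0.3351]
orientation: [-180.0, -0.0, 171.9]
force: [0.8, -0.8, -0.1]
opening: 0.0831
gripper_force: 0.0
clock: 16.8
tool_pos: [0.5987, -0.0023, 0.3344]
orientation: [180.0, -0.0, -157.9]
clock: 17.42
tool_pos: [0.5987, -0.0023, 0.3344]
orientation: [180.0, -0.0, -127.9]
clock: 18.05
tool_pos: [0.5987, -0.0023, 0.3344]
orientation: [180.0, -0.0, -97.9]
clock: 18.3
tool_pos: [0.6007, 0.0112, 0.3345]
orientation: [-180.0, 0.0, -98.1]
18.3 [0.60069219 0.01121882 0.33446596] [-1.79997724e+02  1.83143048e-03 -9.81281436e+01] -27.814697451017103
```

View pics/w2c.png

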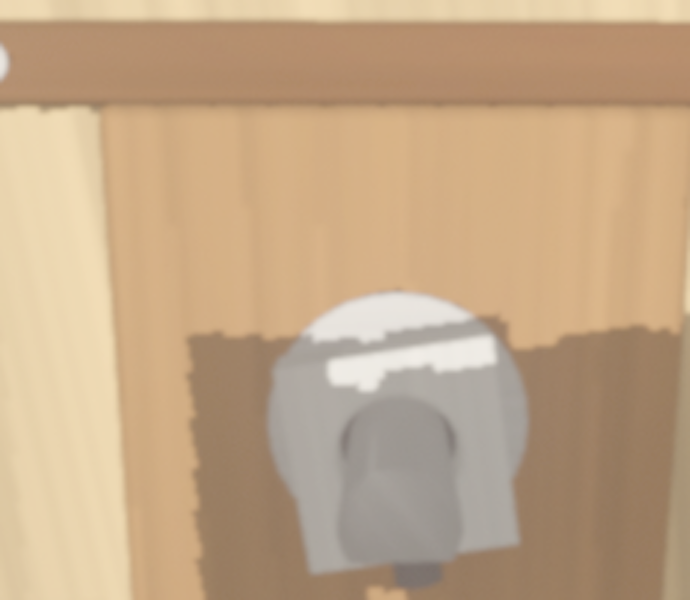

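The crop shows the strip/board seam straight, and the flat as a horizontal chord at the bottom of the spindle top, (350–460, 560), so it faces away from the strip. The collar is still at about +8°. I'll find the exact axis from the bush, whose limits are 268–528.

```bash
python3 - <<'E'
from h import *
c=cal('w2.png')
f=lambda u,v,z:ray(c,190+u/3,80+v/3,z)
p=f(398,422,.048);print('bush',p,toS(p))
for q in [(350,560),(460,558)]: print('chord',f(*q,.116),toS(f(*q,.116)))
print('spindle sides',[toS(f(*q,.116)) for q in [(338,520),(463,515)]])
a,b=f(308,573,.066),f(520,543,.066);d=toS(a)-toS(b);print('collar',toS(a),toS(b),np.degrees(np.arctan2(d[1],d[0])))
E
```

```text
bush [ 0.59846938 -0.00070314  0.048     ] [0.01178913 0.0885066 ]
chord [0.60960257 0.00888008 0.116     ] [0.02146933 0.09955264]
chord [0.58870736 0.01148489 0.116     ] [0.0004184  0.09920607]
spindle sides [array([0.02363861, 0.09148612]), array([-2.06189849e-05,  9.05577399e-02])]
collar [0.033563   0.12142501] [-0.0171437   0.11393665] 8.400717730017178
```

```bash
H="python3 -m handwheel"
$H '[[1,0,0,0,0,0,-0.7],[1,0,0,0,0,0,-0.7],[1,0.44,0.08,0,0,0,0],[1,0,0,0.82,0,0,0],[1,0,0,0.82,0,0,0]]'
$H '[[1,0,0,0.82,0,0,0],[1,0,0,0.82,0,0,0],[1,0,0,0.41,0,0,0],[1,0,0,0.41,0,0,0],[1,0,0,0,0,0,0]]'
$H '[[-0.1,0,0,0,0,0,0],[-0.1,0,0,0,0,0,0],[-1,0,0,0,0,0,0],[-1,0,0,0,0,0,0]]'
$H '[[-1,0,0,0,0,0,0],[-1,0,0,0,0,0,0]]'
```

```text
clock: 18.98
tool_pos: [0.5984, -0.0014, 0.2933]
orientation: [-180.0, 0.0, -89.8]
force: [0.4, 0.2, 1.0]
opening: 0.0874
gripper_force: 0.0
clock: 19.6
tool_pos: [0.5984, -0.0008, 0.2316]
orientation: [180.0, -0.0, -89.7]
force: [-0.1, 1.1, -0.3]
opening: 0.0875
gripper_force: 0.0
clock: 20.1
tool_pos: [0.5986, -0.0006, 0.2323]
orientation: [-180.0, 0.0, -89.6]
force: [-0.6, -0.1, 1.1]
opening: 0.0532
gripper_force: 0.0
clock: 20.35
tool_pos: [0.5986, -0.0005, 0.2322]
orientation: [-180.0, -0.0, -89.6]
force: [-0.9, 0.8, 2.0]
opening: 0.0496
gripper_force: 30.0
```

```bash
H="python3 -m handwheel"
$H '[[-1,0,0,0,0,0,0.47],[-1,0,0,0,0,0,0.47],[-1,0,0,0,0,0,0.47],[-1,0,0,0,0,0,0]]'
$H '[[-1,0,0,-0.2,0,0,0],[-1,0,0,-0.2,0,0,0]]'
$H '[[-1,0,0,-0.3,0,0,0],[-1,0,0,-0.3,0,0,0],[-1,0,0,-0.3,0,0,0],[-1,0,0,-0.22,0,0,0],[-1,0,0,0,0,0,0]]'
python3 - <<'E'
from h import *
wsave('w3.png');o=get_obs();print(o['force'],o['moment'],o['opening'])
a=cv2.imread('pics/w3.png')[60:310,190:440]
a=cv2.resize(a,None,fx=2.4,fy=2.4,interpolation=cv2.INTER_CUBIC)
cv2.imwrite('pics/w3c.png',(255*(a/255.)**.5).astype('uint8'))
E
```

```text
clock: 20.85
tool_pos: [0.5987, -0.0006, 0.2322]
orientation: [-180.0, 0.0, -98.1]
force: [-0.4, 0.2, 2.2]
opening: 0.0496
gripper_force: 30.0
clock: 21.1
tool_pos: [0.5985, -0.0006, 0.2421]
orientation: [180.0, -0.0, -98.1]
force: [-0.1, 0.0, -2.6]
opening: 0.0498
gripper_force: 30.0
clock: 21.72
tool_pos: [0.5987, -0.0005, 0.2706]
orientation: [-179.9, 0.0, -98.1]
force: [-0.1, 0.3, -2.4]
opening: 0.0495
gripper_force: 30.0
21.725 [ 5.98717203e-01 -5.41476218e-04  2.70621795e-01] [-1.79947945e+02  2.48054777e-02 -9.81031212e+01] -26.736973254681473
[ 0.35162826  0.14817272 -2.53638675] [ 0.07611802 -0.06637101 -0.0054927 ] 0.04972433480659614
```

View pics/w3c.png

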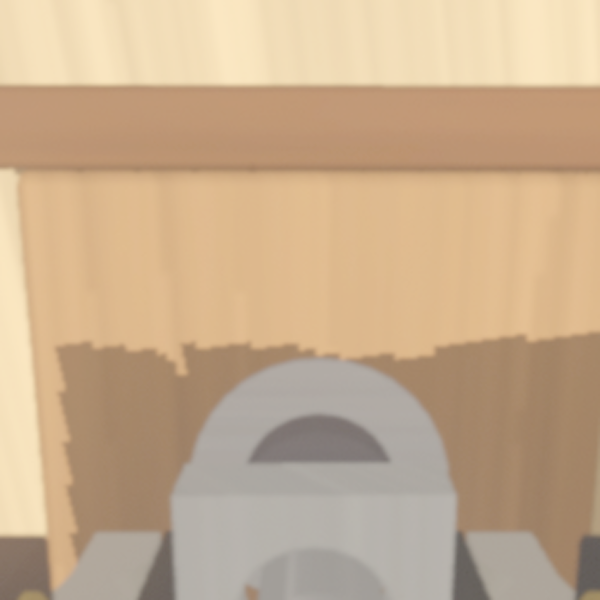

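The crop shows the collar held square to the strip, its edge level from (173,495) to (455,495). It is raised 38.4 mm, the side forces are near zero, and the seam at the strip is closed. Handing in.

```bash
python3 -c "
from plant import *
print(close_job())"
```

```text
the job is handed in; nothing more can be done
None
```

I've handed the job in, at about 22 s: the stand is against the strip, the flat faces straight away from it, and the gripper is holding the collar level with the middle of the flat, screw head facing the same way. Turning the spindle briefly eased the stand off the strip, so I pressed it back before lifting the collar.

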